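# Switch on the microscope lamp over the splash screen with the hooked rod

## Task

Switch on the microscope lamp behind the splash screen: pick up the bent rod from its stand by the blue handle, reach over the screen, hook the bent end behind the yellow lever and pull it fully over towards the robot. Work the lever only with the rod, do not bump the screen, and leave the black lever of the pump as it is. Then lay the rod back on its stand as it was, resting on both saddles, and let go.

Things in the scene. Friction and masses are not known exactly. Their poses are not given: they have to be found in the camera images.
- rod: Bent rod, 130 g. Blue handle 150 mm long, 16 x 16 mm; a 6 mm aluminium bar runs on from its front at mid-height to x = 185 mm, then turns down in a leg. Origin: centre of the handle's underside; x along the handle to the bend, z up. Starts level on the stand, pointing roughly away from the robot, leg hanging free ahead of it; balances about 13 mm ahead of the handle's middle.
- rod_tip (a point): Lower end of the rod's leg: at x = 185 mm, y = 0, z = -80 mm in the rod's frame, 88 mm below the handle's centre line. The whole leg stands at x = 185 mm.
- stand: Fixed wooden rod stand. Origin: centre of its underside on the bench; x along the rod. Foot 130 x 70 x 12 mm; two upright saddles at x = -50 and +50 mm, 12 mm thick, 64 mm wide (y), tops (where the handle rests) 105 mm above the bench, with 6 mm thick lips 8 mm higher at y = -29 and +29 mm. Between the saddles the handle is free all round for fingers.
- screen: Fixed upright splash screen, white panel with a blue top edge, 300 mm wide (y), 10 mm thick (x), 100 mm high, between the robot and the two switch units. Origin: centre of its underside; x points through the panel, away from the robot. Flat steel feet 6 mm high reach 30 mm to either side.
- lamp: Fixed white switch unit, 85 x 75 x 26 mm, pivot 70 to 80 mm behind the screen, left or right of its middle. Origin: on the bench below the lever's pivot; x away from the robot, square to the screen. Pivot 30 mm up, along y. The lever's yellow crossbar, 44 mm long (y), 16 mm thick, has its centre 45 mm from the pivot: at x = +22 mm when off, -22 mm when on, 70 mm above the bench.
- lamp_lever (a joint): Angle of the yellow lever in rad: 0 = off, leaning 0.5 rad away from the robot; 1.0 = on, leaning 0.5 rad towards it (end stops at both). Starts at 0 to 0.12. A pull of 1 to 2 N at the crossbar moves it; no spring, it stays where it is left.
- pump_lever_tip (a point): Centre of the black crossbar of the pump's lever, to be left alone. The pump's switch unit is grey, otherwise like the lamp's, 130 to 150 mm beside it behind the same screen, left or right; its lever may stand at any angle.

How it is judged:
By the outcome, as a careful person would: the job done as asked, in the order asked, and still so for the second after the job is handed in, with the robot touching nothing.
It also fails if it takes over 50 s, if anything falls off the work surface, if the arm or the gripper's body presses on something with over 40 N, if the wrist force passes 120 N, or if a joint passes its speed limit or range.

## Robot

A 7-joint arm with a two-finger parallel gripper is mounted at the origin on the work surface. World frame = base frame: x ahead of the robot, y to its left, z up, the work surface at z = 0. Lengths are in mm, angles in rad, forces in N, time in s.
With the tool pointing down it reaches from about 400 to 850 mm from the base axis. Payload 4.5 kg.
Tool frame: the origin (TCP) lies at the very end of the fingers, on their centre line; the grasp point (between the pads) lies 19 mm behind it; z points along the fingers, y is the line along which they close (so a half turn about z gives the same grasp; the last joint's range is limited). The gripper opens to 85 mm and grips with 20 to 120 N. Pads are 22 mm wide; open, the fingers measure 114 mm over their backs; the gripper's body (76 mm by 85 mm) begins 54 mm behind the grasp point. The pads swing forward as they close: fully open they stand 13 mm farther back than shut.
Start: joints at [-1.091, 0.689, -0.195, 1.565, 0.157, 0.902, -0.215], TCP at [269.472, 563.949, 231.317] pointing down, gripper open.
Joint ranges: [-3.01, 3.01], [-0.46, 2.08], [-1.47, 1.51], [0.13, 2.56], [-1, 4.14], [0.04, 2.09], [-2.66, 2.66]. Speed limits (rad/s): [2.57, 2.57, 3.14, 3.14, 3.14, 3.14, 3.14].

## Interface

Orientations are given as a rotation vector (axis times angle).
In Python, from workcell import ctrl, eyes, job gives the robot as it stands (ctrl), with the cameras (eyes) and the job (job).
- The arm moves only by the shell command python3 steer.py 'ROWS' [OPENING] [FORCE]. ROWS is a JSON list of rows, 1 to 5 of them, each written [[dx, dy, dz], [rx, ry, rz]]: dx, dy, dz in mm, then a rotation vector rx, ry, rz in rad; each row is the pose to reach, as a shift and turn from the pose commanded when the command began, along the tool's axes at that moment; what a row does not reach only later rows make up. A row lasts 1/12 s, in which the tool goes at most 41.7 mm and 0.125 rad, less where a joint would pass 70% of its speed; a pose out of reach is approached as far as the arm can. OPENING is the finger opening in mm, set as the command begins (- or left out keeps the last). The fingers move at their own pace and stop on an object; FORCE is the grip in N (left out, the last holds). Time passes only in rows, so rows that do not move let the fingers close. It prints the time, the measured TCP pose, the force, the opening and the grip force at its end. Input that does not fit is refused with a message, and nothing moves.
- ctrl.get_obs(): the state, without advancing time (a new reading comes with each control period).
- eyes.grab_frame(name): name is "side" or "top"; returns (picture, depth): 400x640x3 uint8, blue, green, red; 400x640 float32, mm along the optical axis (not along the pixel's ray), 0 where there is no reading.
- eyes.camera_params(name): a dict with "fx", "fy", "cx", "cy" (pixels), "rvec" (rotation vector, rad) and "tvec" (3), from world to camera coordinates, as OpenCV has them. Camera axes: x right, y down, z forward; pixel columns grow to the right and rows downward; lengths in mm; the calibration is good to about 2 mm. A picture is of the moment at which its call begins. camera_params takes no time and is no camera call.
- job.close_job(): hands the job in; it is judged then, once.
The state is a dict: "t": time; "q": joint angles; "dq": joint speeds; "joint_torque": joint torques, N m; "position": TCP position; "ee_rot": TCP orientation; "ft_force": force on the tool from outside, world axes, zero at the start; "wrist_torque": the same for the moment, N m; "finger_gap": finger opening in mm; "grasp_force": force on a finger pad.
Only numpy, scipy, OpenCV 4.12 (cv2) and the standard library are available. Lean on these libraries where they do the work, as an engineer would, in place of code of your own. Each camera call takes 0.05 s, during which the arm holds its last target. There are 200 camera calls.

## Working session

There is one attempt and no reset: what is moved stays moved. The work goes in short steps, Python scripts to look and compute and a shell command to move; the robot and the scene stay as the last step left them, time stands still between calls to the robot, and variables do not carry over. Pictures are saved under pics/ and viewed, at most 10 in all, crops included, and the job is handed in when it is done.

```bash
ls; mkdir -p pics; cat > h.py <<'E'
import numpy as np,cv2
from scipy.spatial.transform import Rotation as R
from workcell import ctrl, eyes, job
def cloud(name):
    im,d=eyes.grab_frame(name);p=eyes.camera_params(name)
    v,u=np.mgrid[:400,:640]
    c=np.stack([(u-p["cx"])/p["fx"]*d,(v-p["cy"])/p["fy"]*d,d],-1)
    M=R.from_rotvec(np.ravel(p["rvec"])).as_matrix()
    w=(c-np.ravel(p["tvec"]))@M
    w[d==0]=np.nan
    return im,w
E
python3 - <<'E'
from h import *
for n in("top","side"):
    im,w=cloud(n);cv2.imwrite(f"pics/{n}0.png",im);np.save(f"{n}0.npy",w)
o=ctrl.get_obs();print(o)
E
```

```text
pics
steer.py
workcell.py
{'t': 0.1, 'q': array([-1.09117176,  0.68989565, -0.19451134,  1.56626277,  0.15727501,
        0.9025198 , -0.21507702]), 'dq': array([ 0.00053119, -0.00114066,  0.00150055, -0.00300573,  0.00118567,
        0.00031537, -0.00126212]), 'joint_torque': array([-2.92920799e-03, -5.40604305e+01, -1.27149247e+00, -1.58984578e+01,
        9.33232281e-03,  4.38285308e-03,  2.43016052e-05]), 'position': array([269.28271178, 563.34703864, 230.56075744]), 'ee_rot': array([-6.94333704e-01, -3.06363301e+00,  2.63449195e-03]), 'ft_force': array([-0.24501574,  0.40559903, -0.4326779 ]), 'wrist_torque': array([-0.00493436, -0.01484969, -0.00638361]), 'grasp_force': 0.0, 'finger_gap': 85.39921089062585}
```

View pics/top0.png

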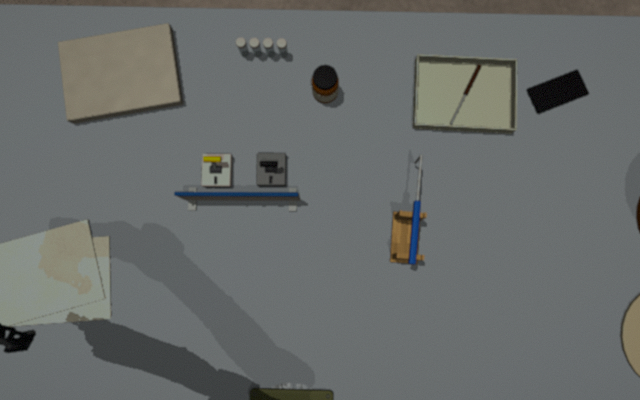

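View pics/side0.png

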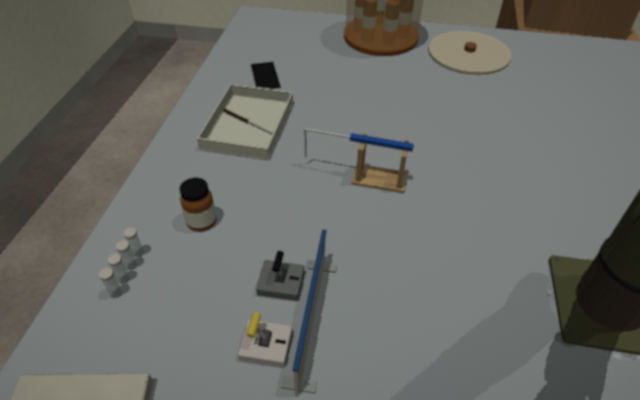

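The top view shows the rod on its stand at about (415,232), with its bend at (419,158). The screen's blue edge runs from (177,194) to (299,194). The yellow crossbar is at (212,159) on the left, and the black pump bar is at (269,164). Next I'll measure them.

```bash
python3 - <<'E'
from h import *
for n in("top","side"):
    w=np.load(n+"0.npy");im=cv2.imread(f"pics/{n}0.png");hsv=cv2.cvtColor(im,cv2.COLOR_BGR2HSV)
    blue=(hsv[...,0]>100)&(hsv[...,0]<130)&(hsv[...,1]>150)
    yel=(hsv[...,0]>20)&(hsv[...,0]<33)&(hsv[...,1]>180)
    X,Y,Z=w[...,0],w[...,1],w[...,2]
    def rep(l,m):
        p=w[m&np.isfinite(X)]
        if len(p)<5: print(n,l,len(p));return
        med=np.median(p,0); q=p[:,:2]; c=q.mean(0); _,_,vt=np.linalg.svd(q-c,full_matrices=False); a=vt[0]*np.sign(vt[0][np.argmax(abs(vt[0]))]); s=(q-c)@a; t=(q-c)@[-a[1],a[0]]
        print(n,l,len(p),"med",med.round(1),"dir",np.arctan2(a[1],a[0]).round(4),"mid",(c+a*(s.min()+s.max())/2).round(1),"len",np.ptp(s).round(1),"wid",np.percentile(t,[2,98]).round(1),"z",np.percentile(p[:,2],[2,50,98]).round(1))
    rep("handle",blue&(Y<0)&(Z>95)&(Z<135))
    rep("screen",blue&(Y>0)&(Z>85)&(Z<115))
    rep("yellow",yel&(Z>50)&(Z<90))
    rep("bar",(Y<-100)&(Y>-420)&(X>540)&(X<720)&(Z>95)&(Z<135)&~blue)
    rep("saddle",(Y<-150)&(Y>-420)&(X>300)&(X<560)&(Z>85)&(Z<125)&~blue&(hsv[...,0]<25)&(hsv[...,1]>100))
    rep("foot",(Y<-150)&(Y>-420)&(X>300)&(X<620)&(Z>5)&(Z<20)&(hsv[...,0]<25)&(hsv[...,1]>100))
    rep("blackbar",(hsv[...,2]<60)&(Y>-50)&(Y<250)&(Z>45)&(Z<90)&(X>500)&(X<750))
    rep("units",(Z>20)&(Z<32)&(Y>-50)&(Y<250)&(X>480)&(X<750))
    rep("lampunit",(Z>20)&(Z<32)&(Y>130)&(Y<300)&(X>480)&(X<750)&(hsv[...,2]>130))
    # pixel sanity
    for (u,v) in ([(212,159),(270,164),(415,232),(419,158),(240,194)] if n=="top" else [(254,325),(380,142),(305,130),(279,260)]): print((u,v),w[v,u].round(1),hsv[v,u])
E
cat >> h.py <<'E'
def go(x,y,z,yaw):
    """shift+rotvec in tool axes; yaw = world heading of rod x; tool z straight down"""
    o=ctrl.get_obs();T=R.from_rotvec(o["ee_rot"])
    best=None
    for k in(0,np.pi):
        G=R.from_euler("z",yaw+k)*R.from_euler("x",np.pi)
        r=(T.inv()*G).as_rotvec()
        if best is None or np.linalg.norm(r)<np.linalg.norm(best):best=r
    d=T.inv().apply(np.array([x,y,z])-o["position"])
    print("shift",d.round(1),"rot",best.round(3),"q",o["q"].round(2),"toolx",T.apply([1,0,0]).round(3))
E
python3 - <<'E'
from h import *
for n in("top","side"):
    w=np.load(n+"0.npy");im=cv2.imread(f"pics/{n}0.png");hsv=cv2.cvtColor(im,cv2.COLOR_BGR2HSV)
    X,Y,Z=w[...,0],w[...,1],w[...,2]
    blue=(hsv[...,0]>100)&(hsv[...,0]<130)&(hsv[...,1]>120)&(Y<-200)&(Y>-350)&(Z>100)&(Z<135)&(X>350)&(X<620)
    p=w[blue]; f=np.polyfit(p[:,0],p[:,1],1);r=p[:,1]-np.polyval(f,p[:,0]);k=abs(r)<12;f=np.polyfit(p[k,0],p[k,1],1)
    print(n,"handle x range",np.percentile(p[:,0],[0,1,99,100]).round(1),"slope",f[0].round(4),"y@490",np.polyval(f,490).round(1), "z@ends",np.polyval(np.polyfit(p[k,0],p[k,2],1),[420,560]).round(1))
    bar=(abs(Z-113)<8)&(X>585)&(X<690)&(Y<-250)&(Y>-330)&~blue; b=w[bar]
    print(" bar xmax",b[:,0].max().round(1),[(int(x),np.median(b[abs(b[:,0]-x)<8,1]).round(1)) for x in(595,620,645,668)])
    leg=(Z>30)&(Z<105)&(X>640)&(X<700)&(Y<-250)&(Y>-340);print(" leg",leg.sum(),np.median(w[leg],0).round(1) if leg.any() else 0)
go(490,-283.5,200,-0.075)
E
```

```text
top handle x range [417.9 418.  562.5 563.4] slope -0.0789 y@490 -283.5 z@ends [119.9 119.6]
 bar xmax 675.9 [(595, np.float64(-292.9)), (620, np.float64(-295.0)), (645, np.float64(-297.2)), (668, np.float64(-299.5))]
 leg 19 [ 673.4 -298.    71.7]
side handle x range [417.3 418.7 559.5 560.7] slope -0.0838 y@490 -280.2 z@ends [118.1 117.6]
 bar xmax 674.9 [(595, np.float64(-290.7)), (620, np.float64(-293.6)), (645, np.float64(-295.4)), (668, np.float64(-297.4))]
 leg 55 [ 673.3 -297.6   62.6]
shift [-564.2 -668.9   31.8] rot [-0.002 -0.    -0.371] q [-1.09  0.69 -0.19  1.57  0.16  0.9  -0.22] toolx [-0.902  0.431 -0.   ]
```

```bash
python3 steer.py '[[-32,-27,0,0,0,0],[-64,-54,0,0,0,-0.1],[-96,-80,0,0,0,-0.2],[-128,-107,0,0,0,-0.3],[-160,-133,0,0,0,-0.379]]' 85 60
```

```text
refused: ROWS must be rows with the three-number parts in brackets of their own. Nothing was moved.
```

The call was refused and nothing moved: it wants rows with the three-number parts in brackets of their own. Same move again in that form.

```bash
python3 steer.py '[[[-32,-27,0],[0,0,0]],[[-64,-54,0],[0,0,-0.1]],[[-96,-80,0],[0,0,-0.2]],[[-128,-107,0],[0,0,-0.3]],[[-160,-133,0],[0,0,-0.379]]]' 85 60
python3 - <<'E'
from h import *
go(460,150,230,-0.082);go(499.5,-283.8,230,-0.082)
E
```

```text
t: 0.52
position: [356.7, 372.8, 231.0]
ee_rot: [-0.096, -3.14, 0.001]
ft_force: [1.7, 0.3, -0.5]
finger_gap: 85.1
grasp_force: 0.0
shift [-116.8 -216.1    1.1] rot [-0.001 -0.     0.021] q [-0.69  0.56 -0.33  1.89  0.26  0.74  0.34] toolx [-0.998  0.061  0.   ]
shift [-182.8 -646.6    1.5] rot [-0.001 -0.     0.021] q [-0.69  0.56 -0.33  1.89  0.26  0.74  0.34] toolx [-0.998  0.061  0.   ]
```

```bash
python3 steer.py '[[[-20,-36,0],[0,0,0]],[[-40,-72,0],[0,0,0]],[[-60,-108,0],[0,0,0]],[[-78,-144,0],[0,0,0]],[[-95,-180,0],[0,0,0]]]' | sed -n 2p
python3 steer.py '[[[-7,-40,0],[0,0,0]],[[-14,-80,0],[0,0,0]],[[-21,-120,0],[0,0,0]],[[-28,-160,0],[0,0,0]],[[-35,-200,0],[0,0,0]]]' | sed -n 2p
python3 steer.py '[[[-7,-40,0],[0,0,0]],[[-14,-80,0],[0,0,0]],[[-21,-120,0],[0,0,0]],[[-28,-160,0],[0,0,0]],[[-28,-160,0],[0,0,0]]]' | sed -n 2p
python3 - <<'E'
from h import *
go(499.5,-283.8,150,-0.082)
E
```

```text
position: [439.8, 186.9, 231.1]
position: [460.5, -14.9, 231.1]
position: [477.2, -185.2, 230.5]
shift [-30.3 -96.   81.1] rot [-0.006 -0.     0.001] q [ 0.52  0.56 -0.39  1.9   0.31  0.74  1.44] toolx [-0.997  0.081  0.   ]
```

```bash
python3 steer.py '[[[-10,-32,10],[0,0,0]],[[-20,-64,30],[0,0,0]],[[-30,-96,50],[0,0,0]],[[-30,-96,80],[0,0,0]],[[-30,-96,80],[0,0,0]]]' | sed -n 2p
python3 - <<'E'
from h import *
go(499.5,-283.8,94,-0.082)
im,w=cloud("side");cv2.imwrite("pics/side1.png",cv2.resize(im[60:260,240:520],None,fx=2,fy=2))
E
```

```text
position: [497.9, -273.6, 146.1]
shift [ -2.8 -10.2  52. ] rot [ 0.002 -0.009  0.011] q [ 0.62  0.75 -0.35  1.81  0.39  0.66  1.55] toolx [-0.997  0.071  0.009]
```

View pics/side1.png

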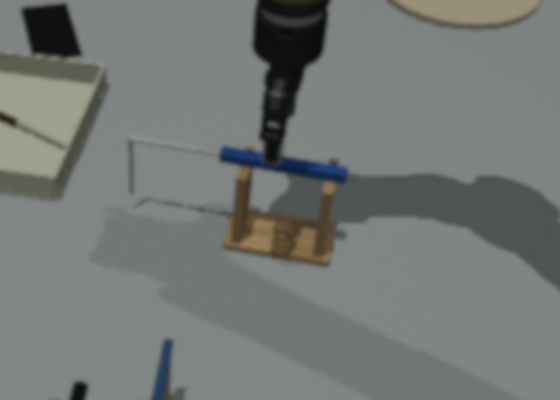

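The fingers at crop (272,155) are over the handle, between the saddles at (243,190) and (325,205). The arm was still settling, so I'll re-measure and descend.

```bash
python3 steer.py '[[[0,0,0],[0,0,0]],[[0,0,0],[0,0,0]]]' | sed -n 2p
python3 - <<'E'
from h import *
go(499.5,-283.8,94,-0.082)
E
```

```text
position: [502.8, -271.0, 152.7]
shift [  2.6 -12.9  58.7] rot [0.    0.002 0.017] q [ 0.62  0.74 -0.35  1.8   0.39  0.67  1.55] toolx [-0.998  0.065 -0.002]
```

```bash
python3 steer.py '[[[2,-13,0],[0,0,0.016]],[[2,-13,20],[0,0,0.016]],[[2,-13,40],[0,0,0.016]],[[2,-13,57],[0,0,0.016]],[[2,-13,57],[0,0,0.016]]]' | sed -n 2,4p
python3 steer.py '[[[0,0,0],[0,0,0]],[[0,0,0],[0,0,0]]]' | sed -n 2,4p
python3 - <<'E'
from h import *
go(499.5,-283.8,94,-0.082)
E
```

```text
position: [497.2, -285.2, 92.8]
ee_rot: [-0.131, -3.135, -0.001]
ft_force: [0.7, 0.2, 0.3]
position: [499.7, -285.6, 95.8]
ee_rot: [0.13, 3.137, -0.002]
ft_force: [0.0, -0.2, -0.6]
shift [0.4 1.8 1.8] rot [-0.001  0.002 -0.001] q [ 0.61  0.83 -0.3   1.83  0.43  0.55  1.52] toolx [-0.997  0.083 -0.002]
```

```bash
python3 steer.py '[[[0,1.2,1.5],[0,0,0]],[[0,1.2,1.5],[0,0,0]]]' | sed -n 2p
for i in 1 2; do python3 steer.py '[[[0,0,0],[0,0,0]],[[0,0,0],[0,0,0]],[[0,0,0],[0,0,0]],[[0,0,0],[0,0,0]]]' 10 70; done
```

```text
position: [499.6, -283.9, 93.8]
t: 3.48
position: [498.9, -283.9, 92.9]
ee_rot: [0.13, 3.139, -0.0]
ft_force: [0.7, 0.2, 0.3]
finger_gap: 38.6
grasp_force: 0.0
t: 3.82
position: [499.0, -283.9, 92.9]
ee_rot: [0.13, 3.139, -0.0]
ft_force: [-0.5, 0.8, 3.4]
finger_gap: 14.8
grasp_force: 68.4
```

```bash
python3 steer.py '[[[0,0,-10],[0,0,0]],[[0,0,-30],[0,0,0]],[[0,0,-60],[0,0,0]],[[0,0,-90],[0,0,0]],[[0,0,-120],[0,0,0]]]' 
python3 steer.py '[[[0,0,-10],[0,0,0]],[[0,0,-10],[0,0,0]],[[0,0,-10],[0,0,0]]]' 
cat >> h.py <<'E'
def rod(tag=None,names=("top","side")):
    o=ctrl.get_obs();T=R.from_rotvec(o["ee_rot"]);print("TCP",o["position"].round(1),"toolx",T.apply([1,0,0]).round(3))
    for n in names:
        im,w=cloud(n)
        if tag:cv2.imwrite(f"pics/{n}{tag}.png",im)
        L=(w-o["position"])@T.as_matrix()  # tool axes
        ok=np.isfinite(L[...,0])
        # bar & leg: ahead of tool (tool -x), near plane y=0
        b=L[ok&(abs(L[...,1])<25)&(L[...,0]<-80)&(L[...,0]>-210)&(abs(L[...,2]+19)<25)]
        if len(b)>10:
            b=b[abs(b[:,2]-np.median(b[:,2]))<8]
            print(n,"bar",len(b),"slope y,z vs -x",np.polyfit(-b[:,0],b[:,1],1).round(3),np.polyfit(-b[:,0],b[:,2],1).round(3),"far",(-b[:,0]).max().round(1))
        l=L[ok&(abs(L[...,1])<25)&(L[...,0]<-140)&(L[...,0]>-210)&(L[...,2]>0)&(L[...,2]<90)]
        if len(l)>3: print(n,"leg",len(l),np.median(l,0).round(1),"lowest",l[np.argmax(l[:,2])].round(1))
E
python3 - <<'E'
from h import *
rod("2")
E
```

```text
t: 4.23
position: [498.3, -283.4, 214.2]
ee_rot: [-0.129, -3.138, -0.001]
ft_force: [0.3, 0.2, -1.9]
finger_gap: 14.3
grasp_force: 68.2
t: 4.48
position: [498.3, -283.8, 222.4]
ee_rot: [-0.13, -3.138, -0.0]
ft_force: [-0.6, -0.6, -1.9]
finger_gap: 14.8
grasp_force: 68.2
TCP [ 498.3 -283.8  222.4] toolx [-0.997  0.083  0.001]
top bar 131 slope y,z vs -x [-0.002  0.725] [  0.    -21.607] far 179.9
top leg 24 [-174.9    1.5   30.8] lowest [-174.7    1.5   63.9]
side bar 127 slope y,z vs -x [0.011 0.283] [ 9.0000e-03 -2.0113e+01] far 176.8
side leg 61 [-174.7    2.3   27.1] lowest [-173.1    3.4   68. ]
```

View pics/side2.png

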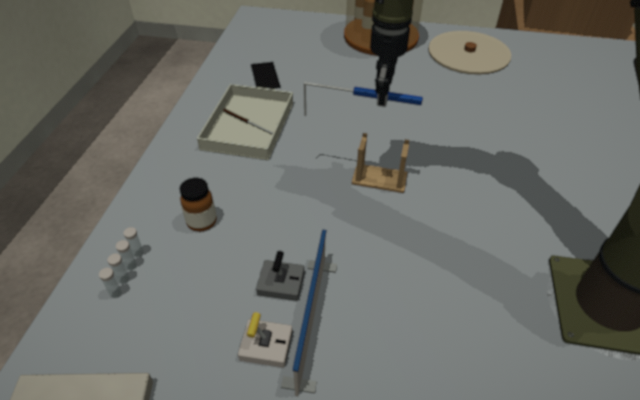

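The rod hangs level in the grip, with its bend at (305,85) and the handle from (355,91) to (421,100). It is clear of the stand, and the levers are untouched. Now I'll traverse high over to the lamp.

```bash
python3 steer.py '[[[2,40,0],[0,0,-0.02]],[[4,80,0],[0,0,-0.04]],[[6,120,0],[0,0,-0.06]],[[9,160,0],[0,0,-0.08]],[[11,200,0],[0,0,-0.104]]]' | sed -n 2,4p
python3 - <<'E'
from h import *
go(511,203.3,222,0.021)
E
```

```text
position: [502.8, -81.9, 221.0]
ee_rot: [0.034, -3.138, -0.001]
ft_force: [0.5, 0.2, -1.7]
shift [-14.4 284.9  -0.8] rot [ 0.001 -0.004  0.001] q [ 0.33  0.58 -0.41  1.91  0.33  0.73  1.32] toolx [-1.    -0.022  0.004]
```

```bash
python3 steer.py '[[[-2,40,0],[0,0,0]],[[-4,80,0],[0,0,0]],[[-6,120,0],[0,0,0]],[[-8,160,0],[0,0,0]],[[-10,200,0],[0,0,0]]]' | sed -n 2,4p
python3 steer.py '[[[-2,40,0],[0,0,0]],[[-4,80,0],[0,0,0]],[[-4,80,0],[0,0,0]],[[-4,80,0],[0,0,0]]]' | sed -n 2,4p
python3 - <<'E'
from h import *
go(511,203.3,222,0.021)
rod("3")
E
```

```text
position: [508.8, 118.1, 221.0]
ee_rot: [0.034, -3.138, 0.002]
ft_force: [0.7, 0.1, -0.7]
position: [510.8, 200.1, 221.1]
ee_rot: [0.044, -3.138, -0.001]
ft_force: [0.4, -0.9, -1.9]
shift [-0.3  3.2 -0.9] rot [ 0.001 -0.003  0.007] q [-0.23  0.62 -0.38  1.8   0.3   0.78  0.84] toolx [-1.    -0.028  0.003]
TCP [510.8 200.1 221.1] toolx [-1.    -0.028  0.003]
top bar 131 slope y,z vs -x [-0.002 -0.529] [ 9.0000e-03 -2.2405e+01] far 177.8
top leg 23 [-175.1   -2.    34.3] lowest [-177.3   -2.7   64.2]
side bar 251 slope y,z vs -x [-0.003 -2.604] [ 1.3000e-02 -2.2509e+01] far 178.1
side leg 94 [-174.8   -2.3   31.5] lowest [-174.3   -2.9   67.7]
```

View pics/top3.png

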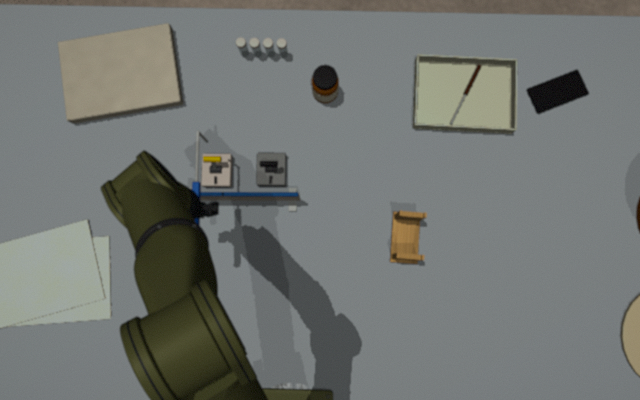

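The rod reaches over the screen, with its bend at (203,136) about 25 mm behind the yellow bar at (212,159). The stand is empty and upright. I'll lower the leg behind the bar.

```bash
python3 steer.py '[[[0,3,5],[0,0,0.005]],[[0,3.2,25],[0,0,0.005]],[[0,3.2,50],[0,0,0.005]],[[0,3.2,70],[0,0,0.005]],[[0,3.2,70],[0,0,0.005]]]' | sed -n 2,4p
python3 steer.py '[[[0,0,10],[0,0,0]],[[0,0,25],[0,0,0]],[[0,0,32],[0,0,0]],[[0,0,32],[0,0,0]],[[0,0,32],[0,0,0]]]' | sed -n 2,4p
python3 - <<'E'
from h import *
rod("4")
im=cv2.imread("pics/side4.png");cv2.imwrite("pics/side4c.png",cv2.resize(im[180:400,180:420],None,fx=2.5,fy=2.5))
E
```

```text
position: [510.0, 196.6, 148.9]
ee_rot: [0.021, -3.134, 0.007]
ft_force: [-0.3, -0.8, -1.9]
position: [512.7, 199.7, 121.2]
ee_rot: [-0.025, 3.141, 0.0]
ft_force: [-0.0, 0.4, -1.0]
TCP [512.7 199.7 121.2] toolx [-1.    -0.016 -0.   ]
top bar 110 slope y,z vs -x [-0.005  0.022] [-1.0000e-03 -2.0843e+01] far 179.2
top leg 116 [-151.7    0.2   45.4] lowest [-140.8   -6.4   88.5]
side bar 215 slope y,z vs -x [0.003 0.461] [ 6.0000e-03 -2.2215e+01] far 178.7
side leg 261 [-150.6    2.9   44.4] lowest [-140.    23.7   88.4]
```

View pics/side4c.png

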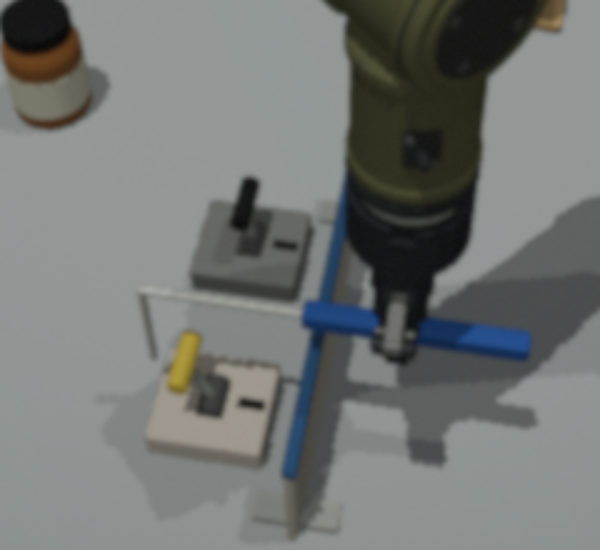

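The leg, seen in the crop from (143,292) to (153,357), hangs behind the yellow bar at (184,360) and within its width. The blue handle clears the screen's top edge. I'll centre it a little and pull.

```bash
python3 steer.py '[[[0,3,3],[0,0,0]],[[0,3,3],[0,0,0]],[[8,3,3],[0,0,0]],[[14,3,3],[0,0,0]],[[20,3,3],[0,0,0]]]' | sed -n 2,4p
python3 steer.py '[[[5,0,0],[0,0,0]],[[10,0,0],[0,0,0]],[[15,0,0],[0,0,0]],[[20,0,0],[0,0,0]],[[24,0,0],[0,0,0]]]' | sed -n 2,4p
python3 - <<'E'
from h import *
rod("5")
im=cv2.imread("pics/side5.png");cv2.imwrite("pics/side5c.png",cv2.resize(im[180:400,180:420],None,fx=2.5,fy=2.5))
E
```

```text
position: [492.2, 202.7, 118.1]
ee_rot: [-0.026, 3.14, 0.001]
ft_force: [2.8, 0.1, 0.0]
position: [467.7, 202.2, 117.8]
ee_rot: [0.026, -3.141, -0.0]
ft_force: [2.1, 1.2, -1.0]
TCP [467.7 202.2 117.8] toolx [-1.    -0.017  0.   ]
top bar 105 slope y,z vs -x [-0.001 -0.671] [-7.0000e-03 -2.1563e+01] far 178.8
top leg 187 [-168.5   -2.4   43.3] lowest [-186.9  -24.1   90. ]
side bar 220 slope y,z vs -x [0.001 0.424] [ 9.0000e-03 -2.2647e+01] far 176.5
side leg 374 [-168.8    5.8   41. ] lowest [-162.8   -8.5   90. ]
```

View pics/side5c.png

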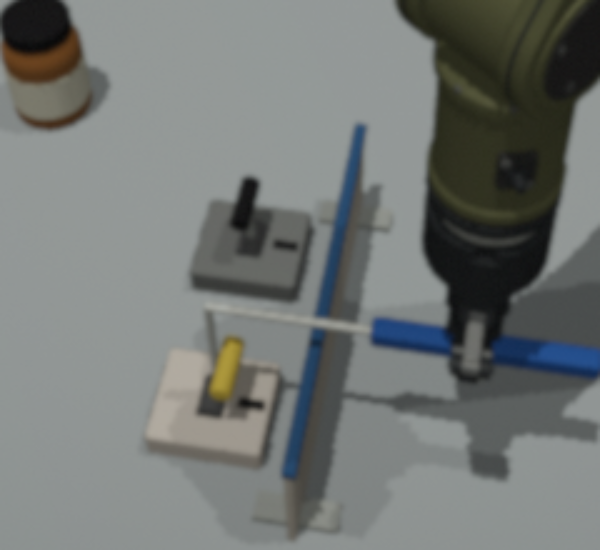

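The lever is following the leg: the yellow bar is now at (228,368), just ahead of the leg at (212,345). I'll keep pulling in small steps until I feel the end stop.

```bash
python3 steer.py '[[[3,0,0],[0,0,0]],[[6,0,0],[0,0,0]],[[6,0,0],[0,0,0]]]' | sed -n 2,4p
python3 steer.py '[[[2,0,0],[0,0,0]],[[4,0,0],[0,0,0]],[[4,0,0],[0,0,0]]]' | sed -n 2,4p
python3 steer.py '[[[2,0,0],[0,0,0]],[[2,0,0],[0,0,0]]]' | sed -n 2,4p
```

```text
position: [461.4, 201.7, 117.5]
ee_rot: [0.026, -3.14, 0.001]
ft_force: [-0.1, 0.1, -2.0]
position: [458.4, 201.8, 117.8]
ee_rot: [-0.025, 3.141, -0.0]
ft_force: [1.8, -0.6, -2.1]
position: [458.3, 202.1, 118.0]
ee_rot: [-0.023, 3.138, 0.002]
ft_force: [5.7, -0.5, -3.7]
```

```bash
python3 steer.py '[[[1.5,0,0],[0,0,0]],[[2,0,0],[0,0,0]],[[2,0,0],[0,0,0]]]' | sed -n 2,4p
python3 - <<'E'
from h import *
for n in("top","side"):
    im,w=cloud(n);cv2.imwrite(f"pics/{n}6.png",im);hsv=cv2.cvtColor(im,cv2.COLOR_BGR2HSV)
    m=(hsv[...,0]>20)&(hsv[...,0]<33)&(hsv[...,1]>120)&(w[...,2]>50)&(w[...,2]<95)&(w[...,0]>580)&(w[...,0]<700)&(w[...,1]>150)
    print(n,m.sum(),np.median(w[m],0).round(1))
E
```

```text
position: [458.2, 202.2, 118.1]
ee_rot: [-0.022, 3.135, 0.003]
ft_force: [9.1, -1.3, -6.7]
top 88 [624.4 205.2  74.3]
side 190 [621.5 214.8  75.1]
```

The end stop is reached: 9 N with no further motion, and the bar is at x≈623 against 661 before. I'll back off and lift out.

```bash
python3 steer.py '[[[-8,0,0],[0,0,0]],[[-16,0,0],[0,0,0]],[[-24,0,0],[0,0,0]],[[-24,0,0],[0,0,0]]]' | sed -n 2,4p
python3 steer.py '[[[0,0,-15],[0,0,0]],[[0,0,-40],[0,0,0]],[[0,0,-70],[0,0,0]],[[0,0,-104],[0,0,0]],[[0,0,-104],[0,0,0]]]' | sed -n 2,4p
python3 steer.py '[[[0,0,0],[0,0,0]],[[0,0,0],[0,0,0]]]' | sed -n 2,4p
python3 - <<'E'
from h import *
rod("7")
w=None
im,w=cloud("side");hsv=cv2.cvtColor(im,cv2.COLOR_BGR2HSV)
m=(hsv[...,0]>20)&(hsv[...,0]<33)&(hsv[...,1]>120)&(w[...,2]>50)&(w[...,2]<95)&(w[...,0]>580)&(w[...,0]<700)&(w[...,1]>150)
print(np.median(w[m],0)); go(498.9,-283.9,222.4,-0.083)
E
```

```text
position: [480.1, 202.5, 117.8]
ee_rot: [-0.024, 3.14, 0.001]
ft_force: [0.9, 0.5, -1.2]
position: [480.8, 204.5, 227.1]
ee_rot: [-0.026, 3.133, 0.008]
ft_force: [1.1, 0.9, -1.4]
position: [477.6, 201.8, 221.3]
ee_rot: [0.026, -3.14, 0.001]
ft_force: [0.0, -0.3, -2.5]
TCP [477.6 201.8 221.3] toolx [-1.    -0.016  0.001]
top bar 131 slope y,z vs -x [ 0.001 -0.872] [ -0.    -20.928] far 178.3
top leg 25 [-175.5   -2.3   36.8] lowest [-174.7    0.3   64.1]
side bar 262 slope y,z vs -x [0.002 0.333] [ 1.4000e-02 -2.2127e+01] far 178.2
side leg 93 [-174.3    1.5   32.1] lowest [-173.6    1.9   66.7]
[621.34866909 214.8812003   75.23636591]
shift [ -13.5 -485.9   -1.3] rot [-0.002 -0.003  0.1  ] q [-0.26  0.58 -0.37  1.89  0.3   0.73  0.79] toolx [-1.    -0.017  0.003]
```

```bash
python3 steer.py '[[[-3,-40,0],[0,0,0]],[[-5,-80,0],[0,0,0]],[[-7,-120,0],[0,0,0]],[[-8,-160,0],[0,0,0]],[[-10,-200,0],[0,0,0]]]' | sed -n 2p
python3 steer.py '[[[-1,-40,0],[0,0,0.02]],[[-2,-80,0],[0,0,0.04]],[[-3,-120,0],[0,0,0.06]],[[-3,-160,0],[0,0,0.08]],[[-4,-200,0],[0,0,0.1]]]' | sed -n 2p
python3 steer.py '[[[-4,-40,0],[0,0,0]],[[-7,-80,0],[0,0,0]],[[-7,-80,0],[0,0,0]],[[-7,-80,0],[0,0,0]],[[-7,-80,0],[0,0,0]]]' | sed -n 2p
python3 - <<'E'
from h import *
go(498.9,-283.9,150,-0.083)
E
```

```text
position: [490.5, 0.7, 220.7]
position: [497.7, -199.2, 220.6]
position: [498.6, -276.8, 220.6]
shift [-1.  -7.1 70.6] rot [ 0.002 -0.002 -0.001] q [ 0.66  0.65 -0.4   1.74  0.33  0.82  1.6 ] toolx [-0.996  0.084  0.002]
```

```bash
python3 steer.py '[[[-1,-7,0],[0,0,0]],[[-1,-7,25],[0,0,0]],[[-1,-7,60],[0,0,0]],[[-1,-7,85],[0,0,0]],[[-1,-7,105],[0,0,0]]]' | sed -n 2p
python3 steer.py '[[[0,0,0],[0,0,0]],[[0,0,0],[0,0,0]],[[0,0,0],[0,0,0]]]' | sed -n 2,4p
python3 - <<'E'
from h import *
go(498.9,-283.9,93,-0.083)
rod("8")
im=cv2.imread("pics/side8.png");cv2.imwrite("pics/side8c.png",cv2.resize(im[60:260,240:520],None,fx=2,fy=2))
E
```

```text
position: [499.0, -283.0, 114.7]
position: [500.9, -284.3, 117.9]
ee_rot: [0.129, 3.137, -0.0]
ft_force: [0.0, 0.2, -1.5]
shift [ 2.   0.3 24.9] rot [-0.     0.002  0.001] q [ 0.63  0.79 -0.33  1.81  0.42  0.6   1.53] toolx [-0.997  0.082 -0.002]
TCP [ 500.9 -284.3  117.9] toolx [-0.997  0.082 -0.002]
top bar 109 slope y,z vs -x [0.001 0.368] [ 3.000e-03 -2.148e+01] far 178.9
top leg 18 [-174.8    1.8   34.8] lowest [-176.1    2.3   68.1]
side bar 109 slope y,z vs -x [1.00e-03 1.27e+00] [ 1.3000e-02 -2.2649e+01] far 175.8
side leg 45 [-175.3    2.4   33.2] lowest [-174.5    2.8   65.2]
```

View pics/side8c.png

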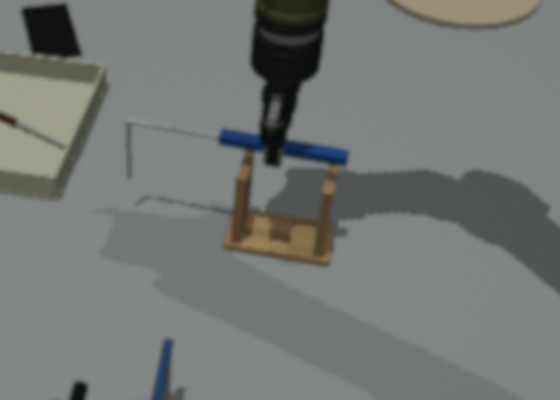

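The rod hangs level about 25 mm above both saddles (saddle tops at (247,155) and (330,172)). I'll set it down.

```bash
python3 steer.py '[[[1.5,0,6],[0,0,0]],[[1.5,0,12],[0,0,0]],[[1.5,0,17],[0,0,0]],[[1.5,0,20],[0,0,0]],[[1.5,0,20],[0,0,0]]]' | sed -n 2,4p
python3 steer.py '[[[0,0,1],[0,0,0]],[[0,0,2],[0,0,0]],[[0,0,3],[0,0,0]],[[0,0,3],[0,0,0]],[[0,0,3],[0,0,0]]]' | sed -n 2,4p
python3 - <<'E'
from h import *
go(498.9,-283.9,93,-0.083)
E
```

```text
position: [497.5, -284.4, 95.8]
ee_rot: [-0.131, -3.137, -0.001]
ft_force: [-0.3, 0.0, -1.6]
position: [498.1, -284.7, 93.8]
ee_rot: [0.132, 3.139, 0.0]
ft_force: [-0.3, -0.7, -0.4]
shift [-0.7  0.8  0.8] rot [ 0.     0.    -0.001] q [ 0.62  0.83 -0.3   1.83  0.44  0.55  1.52] toolx [-0.996  0.084 -0.   ]
```

```bash
python3 steer.py '[[[0,0,0.6],[0,0,0]],[[0,0,1.2],[0,0,0]],[[0,0,1.2],[0,0,0]],[[0,0,1.2],[0,0,0]]]' | sed -n 2,4p
```

```text
position: [498.2, -284.7, 93.0]
ee_rot: [0.132, 3.138, -0.0]
ft_force: [-0.9, -0.2, 3.4]
```

Contact is felt, matching the load at grasp time. I'll release.

```bash
for i in 1 2 3; do python3 steer.py '[[[0,0,0],[0,0,0]],[[0,0,0],[0,0,0]],[[0,0,0],[0,0,0]],[[0,0,0],[0,0,0]]]' 85 | sed -n '2p;5,6p'; done
python3 steer.py '[[[0,0,-5],[0,0,0]],[[0,0,-20],[0,0,0]],[[0,0,-45],[0,0,0]],[[0,0,-80],[0,0,0]],[[0,0,-120],[0,0,0]]]' | sed -n 2,4p
python3 steer.py '[[[0,0,-10],[0,0,0]],[[0,0,-10],[0,0,0]],[[0,0,-10],[0,0,0]]]' | sed -n 1,4p
python3 - <<'E'
from h import *
for n in("top","side"):
    im,w=cloud(n);cv2.imwrite(f"pics/{n}9.png",im);hsv=cv2.cvtColor(im,cv2.COLOR_BGR2HSV)
    X,Y,Z=w[...,0],w[...,1],w[...,2]
    blue=(hsv[...,0]>100)&(hsv[...,0]<130)&(hsv[...,1]>120)&(Y<-200)&(Y>-350)&(Z>100)&(Z<135)&(X>350)&(X<620)
    p=w[blue];f=np.polyfit(p[:,0],p[:,1],1);print(n,np.percentile(p[:,0],[1,99]).round(1),f[0].round(3),np.polyval(f,490).round(1),np.polyval(np.polyfit(p[:,0],p[:,2],1),[420,560]).round(1))
    m=(hsv[...,0]>20)&(hsv[...,0]<33)&(hsv[...,1]>120)&(Z>50)&(Z<95)&(X>580)&(X<700)&(Y>150);print(np.median(w[m],0).round(1))
    b=(hsv[...,2]<60)&(hsv[...,1]<80)&(Z>65)&(Z<90)&(X>600)&(X<700)&(Y>30)&(Y<110)
    w0=np.load(n+"0.npy");print("pump",np.median(w0[b],0).round(1),np.median(w[b],0).round(1))
E
```

```text
position: [498.1, -284.7, 92.5]
finger_gap: 62.9
grasp_force: 0.0
position: [498.1, -284.7, 92.6]
finger_gap: 85.4
grasp_force: 0.0
position: [498.1, -284.7, 92.6]
finger_gap: 85.1
grasp_force: 0.0
position: [496.8, -284.1, 212.9]
ee_rot: [-0.131, -3.136, -0.003]
ft_force: [1.5, -0.8, -0.5]
t: 14.65
position: [498.0, -284.8, 223.1]
ee_rot: [0.132, 3.138, -0.001]
ft_force: [-0.4, 0.7, -1.2]
top [417.5 563.2] -0.081 -283.1 [120.1 119.9]
[624.3 208.1  74.4]
pump [653.6  67.9  80.3] [653.5  68.   80.7]
side [416.7 558.3] -0.075 -279.8 [117.7 117.9]
[621.2 215.6  75.1]
pump [nan nan nan] [650.9  77.   80.2]
```

View pics/side9.png

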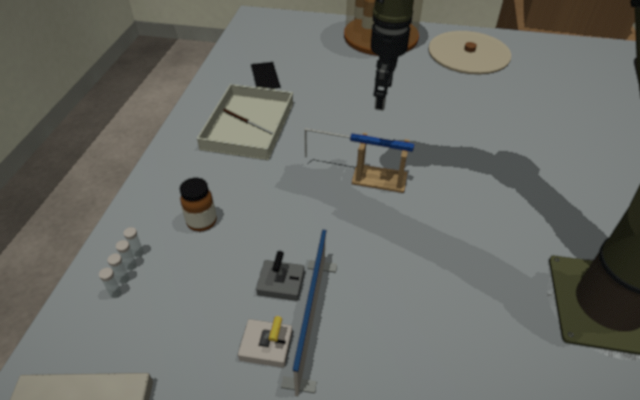

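The rod is back on both saddles, with the handle at (382,142) in its original pose. The yellow lever at (275,328) leans towards the robot, and the pump lever at (279,260) hasn't moved. The gripper is clear of everything, so I'm handing in.

```bash
python3 -c "
from workcell import ctrl, eyes, job
print(job.close_job())"
```

```text
the job is handed in; nothing more can be done
None
```

The lamp lever is pulled over to its end stop, the rod is back level on both saddles and released, the pump lever is unmoved, and the job was handed in at about 15 s; no verdict was shown.

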